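Pin the jig carriage out and scan a mended weld

TASK

Pull the red-knobbed detent pin up out of the index bar, slide the carriage out from under the amber welding screen to the second index hole and push the pin fully home there. Then take the yellow pen-type crack tester from its stand and run its tip slowly (about 2 cm a second, pressing lightly) along the whole L-shaped weld, from the open end of the long leg round the corner to the open end of the short leg, keeping the tip on the weld without lifting. Hang the tester back in its stand and leave the padlock and float valve where they lie.

Things in the scene. Friction and masses are not known exactly. Their poses are not given: they have to be found in the camera images.
- jig: bench welding jig fixed to the bench: two blue box rails 470 mm long (along its y), 150 mm over both, 42 mm high, with a steel index bar between. Origin: centre of its underside, on the bench, between the rails; z up. An amber screen on four posts covers the carriage at the start: 60 to 230 mm from the origin along +y, 95 mm either side in x, top 122 mm above the bench.
- carriage (a joint): travel (m) of the grey sliding carriage along the jig's -y: 0 = under the screen, where it is pinned at the start; 0.150 = its bush stands exactly over the second index hole; end stop at 0.155. It slides with about 2 N of friction and stays where left when unpinned.
- bush (a point): centre of the top of the aluminium bush block (40 x 40 mm, 30 mm high) on the carriage's -y end; its 13.5 mm vertical hole takes the pin. The top is 76 mm above the bench; the bush moves with the carriage; axes as the jig's.
- index_hole0 (a point): mouth of the first index hole (13.5 mm, at jig x 0, y -5 mm), 42 mm above the bench; the pin starts in it. The bar is 12 mm thick, open below. Spring balls under each hole snap into a groove near the pin's tip: about 10 N to pull out, 5 N to push in. Raised 33 mm the tip leaves the bar, and up to about 55 mm the pin stays in the bush and can drag the carriage along.
- index_hole1 (a point): mouth of the second index hole (13.5 mm, at jig x 0, y -155 mm), 150 mm along the jig's -y from the first, 42 mm above the bench.
- pin: loose steel detent pin with red knob, 110 mm long, 0.13 kg. Origin: its lower tip, z up the pin. Shank 12 mm thick, 66 mm long, with a 7 mm bullet nose; then a 20 mm collar (66 to 72 mm), then the round knob, 30 mm across (72 to 110 mm). Fully home, the collar sits on the bush and the tip is 10 mm above the bench. Best gripped with the fingers closing along the jig's x, clear of the screen.
- weld_start (a point): on the weld's crest, 8 mm in from the plate's edge: open end of the long leg. With the carriage at 0.150: jig x 5, y 12 mm, 67.5 mm above the bench. The weld is a bronze rippled bead 10 mm wide, 1.5 mm proud of the mended plate (130 x 130 mm, dark, with a bright let-in corner) bolted flat on the carriage; it moves with it, axes as the jig's. Bolt heads are 7.5 mm, a tube boss 26 mm high.
- weld_corner (a point): the corner of the L-shaped weld, on its crest: 82 mm along the jig's -y from weld_start, in a straight line
- weld_end (a point): the open end of the short leg, on the crest, 8 mm in from the plate's edge: 52 mm along the jig's +x from weld_corner, in a straight line
- probe: loose pen-type crack tester, 150 mm long, hanging upright in its stand. Origin: its lower tip, z up the pen. Grey barrel 18 mm thick to 60 mm, black collar 34 mm across from 60 to 67 mm (it hangs on the stand's rim), then a round yellow grip 20 mm thick from 67 to 150 mm. Mass about 0.13 kg.
- tip (a point): the ball end (8 mm across) of the tester's brass nose; z points up the pen. The nose is sprung: it yields up to 6 mm, with 0.6 N at first touch and 1.8 N at the end of its travel.
- stand: black tube stand on a round foot (84 mm), fixed to the bench. Origin: centre of its underside. Tube 40 mm across with a 23 mm bore, rim 75 mm above the bench.
- stand_rest (a point): where the tip of the tester is when it hangs in the stand by its collar: on the tube's axis, 15 mm above the bench
- padlock: steel padlock lying flat, 95 x 56 mm, 22 mm high; bystander. Origin: about its middle, underside.
- float_valve: white plastic float valve, about 210 mm long along its x, 80 mm wide, 80 mm high; bystander. Origin: about its middle, underside.
There are look-alikes about, which are no part of the job. There is more than one size of the probe; the job needs the larger. Of the things that look like the stand, the larger one is meant.

How it is judged:
On the way, in this order (a step that is already met when the one before it is completed fails the run):
1. the pin is drawn up out of the index bar (z of pin in the frame of jig above 0.042 m), for 0.1 s.
2. the carriage is slid out to its second index hole (value of joint carriage between 0.142 and 0.156 m), for 0.1 s.
3. the pin is pushed home through the carriage into the second hole and let go (z of pin in the frame of jig between 0.004 and 0.014 m and horizontal distance between pin and index_hole1 below 0.005 m and angle between pin's own z axis and vertical below 0.08 rad and value of joint carriage between 0.144 and 0.154 m and contact force between the fingers and pin below 0.1 N), for 0.2 s.
4. the tester is lifted out of its stand (z of probe in the frame of stand above 0.08 m and contact force between the fingers and probe above 0.5 N), for 0.1 s.
5. the tip touches down on the weld at the open end of its long leg, pressed lightly and moving no faster than about 6 cm/s, with the carriage pinned (contact force between probe and jig above 0.15 N and contact force between the fingers and probe above 0.5 N and y of tip in the frame of weld_corner between 0.075 and 0.089 m and x of tip in the frame of weld_corner between -0.006 and 0.006 m and z of pin in the frame of jig between 0.004 and 0.014 m and linear speed of probe below 0.06 m/s), for 0.12 s.
6. the tip passes the first third of the long leg, on the weld, pressed lightly and moving no faster than about 6 cm/s, with the carriage pinned (contact force between probe and jig above 0.15 N and contact force between the fingers and probe above 0.5 N and y of tip in the frame of weld_corner between 0.047 and 0.063 m and x of tip in the frame of weld_corner between -0.006 and 0.006 m and z of pin in the frame of jig between 0.004 and 0.014 m and linear speed of probe below 0.06 m/s), for 0.12 s.
7. the tip passes the second third of the long leg, on the weld, pressed lightly and moving no faster than about 6 cm/s, with the carriage pinned (contact force between probe and jig above 0.15 N and contact force between the fingers and probe above 0.5 N and y of tip in the frame of weld_corner between 0.019 and 0.035 m and x of tip in the frame of weld_corner between -0.006 and 0.006 m and z of pin in the frame of jig between 0.004 and 0.014 m and linear speed of probe below 0.06 m/s), for 0.12 s.
8. the tip reaches the corner, on the weld, pressed lightly and moving no faster than about 6 cm/s, with the carriage pinned (contact force between probe and jig above 0.15 N and contact force between the fingers and probe above 0.5 N and y of tip in the frame of weld_corner between -0.006 and 0.008 m and x of tip in the frame of weld_corner between -0.006 and 0.006 m and z of pin in the frame of jig between 0.004 and 0.014 m and linear speed of probe below 0.06 m/s), for 0.12 s.
9. the tip passes the middle of the short leg, on the weld, pressed lightly and moving no faster than about 6 cm/s, with the carriage pinned (contact force between probe and jig above 0.15 N and contact force between the fingers and probe above 0.5 N and x of tip in the frame of weld_corner between 0.018 and 0.034 m and y of tip in the frame of weld_corner between -0.006 and 0.006 m and z of pin in the frame of jig between 0.004 and 0.014 m and linear speed of probe below 0.06 m/s), for 0.12 s.
10. the tip reaches the open end of the short leg, on the weld, pressed lightly and moving no faster than about 6 cm/s, with the carriage pinned (contact force between probe and jig above 0.15 N and contact force between the fingers and probe above 0.5 N and x of tip in the frame of weld_corner between 0.045 and 0.059 m and y of tip in the frame of weld_corner between -0.006 and 0.006 m and z of pin in the frame of jig between 0.004 and 0.014 m and linear speed of probe below 0.06 m/s), for 0.12 s.
At the end, for the whole second after the job is handed in: Pin upright and home in the second hole (tip within 4 mm of seated height, 5 mm of the axis), carriage at 0.144 to 0.154 m; tester hanging upright in its stand, tip within 6 mm of stand_rest, released, at rest; padlock and float valve within 20 mm of their starts (all of step 3 and distance between probe and stand_rest below 0.006 m and angle between probe's own z axis and vertical below 0.12 rad and linear speed of each of probe, pin below 0.02 m/s and contact force between the fingers and probe below 0.1 N and distance of each of padlock, float_valve from where it was at the start of the episode below 0.02 m); the robot touches nothing.
It fails at once if the tester is pressed on the plate or jig with more than 12 N (contact force between probe and jig above 12 N).
It fails at once if the tester touches the plate or jig more than about 9 mm off the weld's centre line (contact force between probe and jig above 0.3 N and not ((y of tip in the frame of weld_corner between -0.009 and 0.1 m and x of tip in the frame of weld_corner between -0.009 and 0.009 m) or (x of tip in the frame of weld_corner between -0.009 and 0.08 m and y of tip in the frame of weld_corner between -0.009 and 0.009 m))).
It fails at once if the padlock or float valve is disturbed (moved over 20 mm) (distance of any of padlock, float_valve from where it was at the start of the episode above 0.02 m).
It also fails if it takes over 72 s, if anything falls off the work surface, if the arm or the gripper's body presses on something with over 40 N, if the wrist force passes 120 N, or if a joint passes its speed limit or range.

ROBOT

A 6-joint arm with a two-finger parallel gripper is mounted at the origin on the work surface. World frame = base frame: x ahead of the robot, y to its left, z up, the work surface at z = 0. Lengths are in m, angles in rad, forces in N, time in s.
With the tool pointing down it reaches from about 0.425 to 0.925 m from the base axis. Payload 12.5 kg.
Tool frame: the origin (TCP) lies midway between the tips of the shut fingers; the grasp point (between the pads) lies 19 mm behind it (tcp_to_grasp is the distance from the TCP to the grasp point, in m); z points along the fingers, y is the line along which they close (so a half turn about z gives the same grasp; the last joint's range is limited). The gripper opens to 85 mm and grips with 20 to 120 N. Pads are 22 mm wide; open, the fingers measure 114 mm over their backs; the gripper's body (76 mm by 85 mm) begins 54 mm behind the grasp point. The pads swing forward as they close: fully open they stand 13 mm farther back than shut.
Start: joints at [1.198, 0.491, 1.559, -0, 1.092, -0.106], TCP at [0.165, 0.603, 0.208] pointing down, gripper open.
Joint ranges: [-3.1, 3.1], [-0.84, 2.19], [0.05, 2.79], [-1.13, 4.28], [0.06, 2.93], [-2.69, 2.69]. Speed limits (rad/s): [2.22, 2.22, 2.79, 3.14, 3.14, 3.14].

INTERFACE

Orientations are given as a unit quaternion [x, y, z, w].
In Python, from plant import * gives the robot as it stands. The module is installed in compiled form; this text tells all that it offers.
- The arm moves only by the tool play_rows, never from a script. Its argument "targets" is a list of rows, each an object with "linear": the shift along the world's x, y, z as a fraction of full scale, a list of three; "spin": the turn about the world's z as a fraction of full scale; "claw": the gripper's target within -1 to 1 (fully open at 1, half-way at 0, shut at -1). In form: [{"linear": [x, y, z], "spin": spin, "claw": claw}, ...]. A call has exactly 8 rows; each row is the pose to reach, as a shift and turn from the pose commanded when the call began; what a row does not reach only later rows make up. Full scale, the value 1, is 0.15 m for a shift and 120 degrees for a turn. A row lasts 1/12 s, in which the tool goes at most 41.7 mm and 7.16 degrees, less where a joint would pass 70% of its speed; a pose out of reach is approached as far as the arm can. A call with a number of a shift or a turn outside -1 to 1 is refused whole. A call with a gripper value outside its range is refused whole. The fingers move at their own pace and stop on an object; the grip force is fixed at half the most. Time passes only in rows, so rows that repeat a pose let the fingers close, or fill a call up. It gives the time, the measured TCP pose, the force, the opening and the grip force at its end, in the units of the state.
- read_state(): the state, without advancing time (a new reading comes with each control period).
- snapshot(name): name is "scene" or "top" or "wrist"; returns a dict with "image" (480x640x3 uint8, red, green, blue), "fx", "fy", "cx", "cy" (pixels), "dist" ([k1, k2, p1, p2, k3] as OpenCV has them; the pictures are not rectified), "rvec" (rotation vector, rad) and "tvec" (3), from world to camera coordinates, as OpenCV has them. Camera axes: x right, y down, z forward; pixel columns grow to the right and rows downward; lengths in m; the calibration is good to about 2 mm. A picture is of the moment at which its call begins. There is no depth.
- hand_in(): hands the job in; it is judged then, once.
The state is a dict: "t": time; "q": joint angles; "qvel": joint speeds; "effort": joint torques, N m; "tcp_pos": TCP position; "orientation": TCP orientation; "contact_force": force on the tool from outside, world axes, zero at the start; "ft_torque": the same for the moment, N m; "opening": opening from 0.0 (shut) to 1.0 (fully open); "grasp_force": force on a finger pad.
Only numpy, scipy, OpenCV 4.12 (cv2) and the standard library are available. Lean on these libraries where they do the work, as an engineer would, in place of code of your own. Each camera call takes 0.05 s, during which the arm holds its last target. There are 200 camera calls.

## Working session

There is one attempt and no reset: what is moved stays moved. The work goes in short steps, Python scripts to look and compute and a tool call to move; the robot and the scene stay as the last step left them, time stands still between calls to the robot, and variables do not carry over. Pictures are saved under pics/ and viewed, at most 13 in all, crops included, and the job is handed in when it is done.

Besides the shell and the picture viewer there is one more tool, called after ">>>" as name([rows], argument=value, ...), one row to a line, values as JSON. play_rows: Moves the arm, as the interface text tells. Shift numbers are shares of 0.15 m and turn numbers shares of 120 degrees, none past 1 either way. Its arguments: {"type":"object","properties":{"targets":{"type":"array","items":{"type":"object","properties":{"linear":{"type":"array","items":{"type":"number","minimum":-1,"maximum":1}},"spin":{"type":"number","minimum":-1,"maximum":1},"claw":{"type":"number"}}}}},"required":["targets"]}

```bash
mkdir -p pics; cat > h.py <<'E'
from plant import *
import numpy as np, cv2
def cam(n):
    s=snapshot(n); s['K']=np.array([[s['fx'],0,s['cx']],[0,s['fy'],s['cy']],[0,0,1.]]); s['d']=np.array(s['dist'],float)
    s['R']=cv2.Rodrigues(np.array(s['rvec'],float))[0]; s['t']=np.array(s['tvec'],float); return s
def ray(s,uv):
    p=cv2.undistortPoints(np.array([[uv]],float),s['K'],s['d'])[0,0]
    return -s['R'].T@s['t'], s['R'].T@np.array([p[0],p[1],1])
def onz(s,uv,z):
    c,d=ray(s,uv); return c+d*(z-c[2])/d[2]
def proj(s,P):
    return cv2.projectPoints(np.array(P,float).reshape(-1,3),np.array(s['rvec'],float),s['t'],s['K'],s['d'])[0][:,0]
def save(s,n): cv2.imwrite('pics/'+n+'.png',s['image'][:,:,::-1])
E
python3 - <<'E'
from h import *
import pickle
for n in('scene','top'):
    s=cam(n); save(s,n+'0'); pickle.dump(s,open(n+'.pkl','wb')); print(n,-s['R'].T@s['t'])
s=read_state(); print(s['t'],s['tcp_pos'],s['orientation'],s['contact_force'],s['opening'])
E
```

```text
scene [1.52379486 0.12313899 0.84548595]
top [ 0.33132364 -0.06862187  1.07774103]
0.1 [0.16464336 0.60269465 0.2078009 ] [ 1.33013802e-01  9.91114063e-01 -4.72535242e-04 -1.39360574e-04] [-0.75016326  0.15822161 -0.25344213] 1.0034000212576633
```

View pics/top0.png

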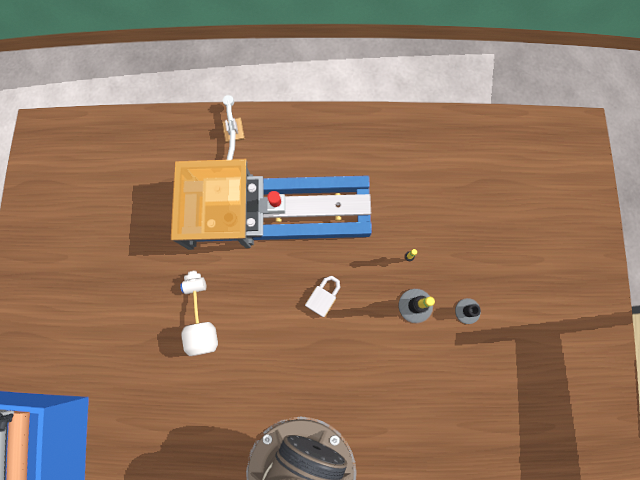

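View pics/scene0.png

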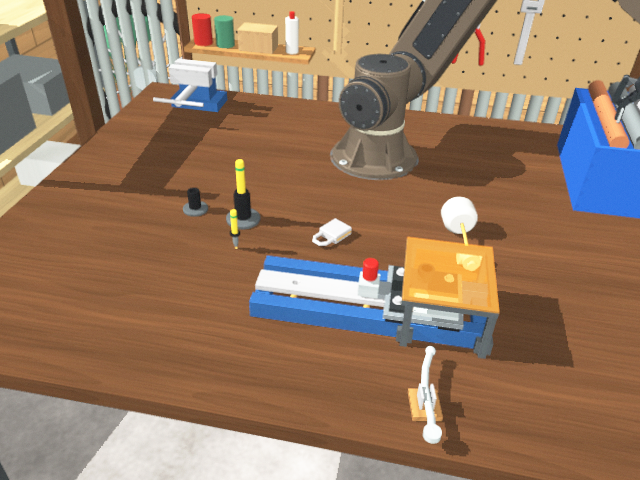

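The top view shows the red knob at (274,199), the second index hole at about (338,204), the screen at (210,200), the padlock at (322,297) and the float valve at (197,320).

Probe candidates are the large yellow pen in the stand at (415,303) and a small yellow pen at (411,255). Stand candidates are the large one at (415,305) and a small empty one at (468,312). The larger of each fits the description. I'll measure now and confirm in a crop.

```bash
cat > m.py <<'E'
from h import *
import pickle
def tri(a,ua,b,ub):
    c1,d1=ray(a,ua);c2,d2=ray(b,ub);A=np.stack([d1,-d2],1);x=np.linalg.lstsq(A,c2-c1,rcond=None)[0]
    p,q=c1+d1*x[0],c2+d2*x[1];return (p+q)/2,np.linalg.norm(p-q)
def blobs(im,lo,hi,mn=15):
    h=cv2.cvtColor(im,cv2.COLOR_RGB2HSV);m=cv2.inRange(h,lo,hi);n,l,st,c=cv2.connectedComponentsWithStats(m)
    return [(st[i].tolist(),c[i].round(1).tolist()) for i in range(1,n) if st[i][4]>=mn]
E
python3 - <<'E'
from m import *
T=pickle.load(open('top.pkl','rb'));S=pickle.load(open('scene.pkl','rb'))
for s in(T,S):
    print('red',blobs(s['image'],(0,200,120),(5,255,255)));print('yel',blobs(s['image'],(26,150,100),(33,255,255)))
    b=[x for x in blobs(s['image'],(105,150,80),(118,255,255),200)];print('blue',b)
h=cv2.cvtColor(T['image'],cv2.COLOR_RGB2HSV);m=cv2.inRange(h,(105,150,80),(118,255,255));m[:150]=0;m[250:]=0;m[:,265:]=m[:,265:]
n,l,st,c=cv2.connectedComponentsWithStats(m)
for i in range(1,n):
    if st[i][4]>200:
        pts=np.argwhere(l==i)[:,::-1].astype(np.float32);r=cv2.minAreaRect(pts);bp=cv2.boxPoints(r)
        print(np.array([onz(T,p,.042) for p in bp]).round(4).tolist())
g=cv2.cvtColor(T['image'],cv2.COLOR_RGB2GRAY)[196:212,330:346];print(g)
a=cv2.resize(T['image'][230:340,380:500],None,fx=4,fy=4,interpolation=2);b=cv2.resize(S['image'][150:260,170:290],None,fx=4,fy=4,interpolation=2)
cv2.imwrite('pics/c1.png',cv2.resize(np.hstack([a,b])[:,:,::-1],(800,366)))
E
```

```text
red []
yel []
blue [([264, 180, 105, 14, 495], [317.2, 189.4]), ([253, 215, 118, 25, 433], [319.1, 234.5]), ([0, 391, 88, 89, 5377], [52.6, 433.6])]
red [([476, 30, 8, 35, 124], [480.5, 46.3]), ([363, 263, 15, 17, 148], [370.2, 272.6])]
yel [([235, 159, 9, 10, 65], [239.0, 163.4]), ([236, 171, 9, 23, 165], [239.9, 181.3]), ([230, 209, 6, 7, 33], [232.9, 212.2]), ([231, 218, 6, 16, 80], [233.7, 225.4])]
blue [([181, 79, 46, 33, 689], [207.9, 98.2]), ([558, 88, 82, 130, 6803], [597.2, 163.7]), ([265, 256, 97, 25, 1252], [312.3, 268.1]), ([250, 290, 152, 47, 3384], [320.2, 313.3]), ([411, 316, 75, 32, 1261], [450.8, 332.8])]
[[0.6686, 0.0987, 0.042], [0.7029, 0.1001, 0.042], [0.704, -0.1613, 0.042], [0.6698, -0.1608, 0.042]]
[[0.5748, 0.1249, 0.042], [0.6134, -0.1626, 0.042], [0.5613, -0.1682, 0.042], [0.5232, 0.1164, 0.042]]
[[242 242 242 242 241 240 241 241 241 240 241 242 242 242 242 242]
 [239 239 239 238 238 238 238 237 237 237 237 237 237 237 237 237]
 [237 237 237 237 237 237 237 237 237 237 236 237 237 236 237 237]
 [236 236 236 237 237 236 236 236 236 237 237 236 237 237 236 237]
 [239 239 239 239 239 239 239 240 240 240 239 238 239 239 239 239]
 [240 240 240 240 240 241 243 241 236 240 242 241 240 240 240 240]
 [240 240 241 241 241 242 221 179 157 178 229 244 241 241 241 241]
 [241 241 241 242 244 234 187 150 141 122 194 235 241 240 240 239]
 [241 241 241 241 231 180 142 165 165 123 149 224 241 239 238 238]
 [241 241 241 242 247 198  77 104 100  76 150 226 244 242 241 241]
 [242 241 241 241 245 215 131  72  71  89 200 237 240 238 238 238]
 [242 242 242 241 242 243 227 191 171 213 238 242 240 239 239 239]
 [240 240 240 240 241 241 241 240 239 240 240 239 238 238 238 238]
 [240 241 240 240 239 240 240 240 240 240 239 239 238 238 238 238]
 [242 241 242 241 241 241 241 241 241 241 241 241 240 240 240 240]
 [242 242 242 242 242 241 242 241 242 241 242 241 241 241 240 239]]
```

View pics/c1.png

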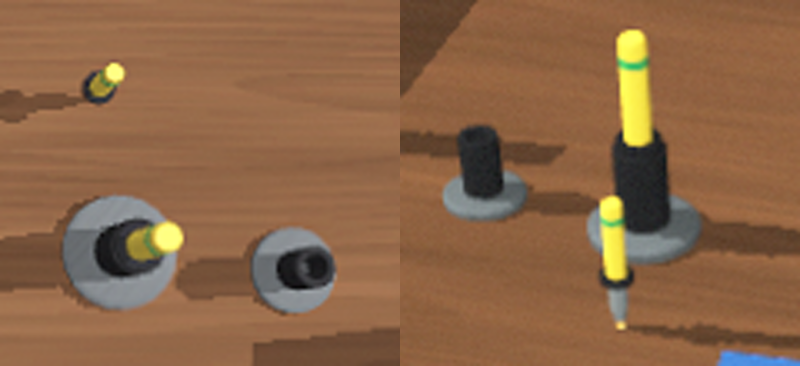

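Confirmed: the large pen hangs in the large stand (crop (640,130)), and the small pen and small empty stand are the look-alikes.

```bash
python3 - <<'E'
from m import *
T=pickle.load(open('top.pkl','rb'));S=pickle.load(open('scene.pkl','rb'))
im=T['image'];h=cv2.cvtColor(im,cv2.COLOR_RGB2HSV)
print(h[199,274],h[302,429],h[303,408],h[205,300])
r=lambda m,x0,x1,y0,y1:(lambda q:(q[:,::-1].mean(0)+[x0,y0],len(q),(q.min(0)[::-1]+[x0,y0]).tolist(),(q.max(0)[::-1]+[x0,y0]).tolist()))(np.argwhere(m[y0:y1,x0:x1]>0))
red=cv2.inRange(h,(0,150,90),(8,255,255))|cv2.inRange(h,(172,150,90),(180,255,255))
k=r(red,255,295,180,215);print('knob',k, onz(T,k[0],.118-.01), onz(T,k[0],.12))
hs=cv2.cvtColor(S['image'],cv2.COLOR_RGB2HSV)
reds=cv2.inRange(hs,(0,150,90),(8,255,255))|cv2.inRange(hs,(172,150,90),(180,255,255))
ks=r(reds,350,390,250,290);print('knobS',ks,tri(T,k[0],S,ks[0]))
print('hole1',onz(T,(338,204.2),.042))
# bar edges + rail outer edges per column
for u in (300,320,345,360):
    col=h[170:250,u].astype(int);b=(abs(col[:,0]-111)<8)&(col[:,1]>120)
    v=np.where(b)[0]+170; print(u,v.min(),v.max(),onz(T,(u,v.min()-.5),.042)[:2].round(4),onz(T,(u,v.max()+.5),.042)[:2].round(4),onz(T,(u,v.max()+.5),0)[:2].round(4))
foot=cv2.inRange(h,(0,0,90),(180,60,200));print('foot',r(foot,395,440,285,325))
y=cv2.inRange(h,(24,140,140),(36,255,255));ky=r(y,405,440,290,315);print('yel',ky)
# foot ellipse
c,_=cv2.findContours(foot[280:330,390:440],0,1);c=max(c,key=cv2.contourArea);e=cv2.fitEllipse(cv2.convexHull(c));print(e);f=np.array(e[0])+[390,280];print('stand',onz(T,f,.01))
print('yeltop', onz(T,(429.5,301.5),.16), tri(T,(429.5,301.5),S,(239.5,163)))
E
```

```text
[  1 177 246] [ 30 125 255] [102  18  72] [158   4 246]
knob (array([273.88414634, 198.26219512]), 164, [267, 191], [280, 206]) [0.63431274 0.06439497 0.108     ] [0.63056342 0.06274896 0.12      ]
knobS (array([370.08227848, 268.25      ]), 316, [363, 257], [378, 280]) (array([0.63536249, 0.06574988, 0.10433796]), np.float64(0.0017076106908739553))
hole1 [ 0.6402758 -0.0861411  0.042    ]
300 178 237 [0.7097 0.0095] [0.5554 0.0063] [0.5644 0.0093]
320 177 237 [ 0.7125 -0.0408] [ 0.5556 -0.0425] [ 0.5647 -0.0414]
345 177 236 [ 0.7129 -0.1036] [ 0.5585 -0.1034] [ 0.5677 -0.1048]
360 176 236 [ 0.7158 -0.1413] [ 0.5587 -0.14  ] [ 0.5679 -0.1428]
foot (array([413.18518519, 306.16161616]), 594, [399, 289], [432, 322])
yel (array([424.32876712, 302.34246575]), 73, [418, 297], [434, 307])
((25.309906005859375, 25.350126266479492), (33.35279083251953, 34.65751266479492), 142.77247619628906)
stand [ 0.39425212 -0.27653214  0.01      ]
yeltop [ 0.39350996 -0.27769381  0.16      ] (array([ 0.3931253 , -0.27581914,  0.1596161 ]), np.float64(0.003901378432980424))
```

>>> play_rows([
  {"linear":[0.1,-0.112,0],"spin":-0.019,"claw":1},
  {"linear":[0.2,-0.224,0],"spin":-0.038,"claw":1},
  {"linear":[0.3,-0.336,0],"spin":-0.057,"claw":1},
  {"linear":[0.4,-0.449,0],"spin":-0.076,"claw":1},
  {"linear":[0.5,-0.561,0],"spin":-0.095,"claw":1},
  {"linear":[0.6,-0.673,0],"spin":-0.114,"claw":1},
  {"linear":[0.7,-0.785,0],"spin":-0.133,"claw":1},
  {"linear":[0.783,-0.897,0],"spin":-0.151,"claw":1},
])

```text
t: 0.77
tcp_pos: [0.283, 0.4674, 0.2081]
orientation: [0.288, 0.957, -0.0, -0.0]
contact_force: [-0.3, -0.2, -1.0]
opening: 0.999
grasp_force: 0.0
```

>>> play_rows([
  {"linear":[0.1,-0.112,0],"spin":-0.019,"claw":1},
  {"linear":[0.2,-0.224,0],"spin":-0.038,"claw":1},
  {"linear":[0.3,-0.336,0],"spin":-0.057,"claw":1},
  {"linear":[0.4,-0.449,0],"spin":-0.076,"claw":1},
  {"linear":[0.5,-0.561,0],"spin":-0.095,"claw":1},
  {"linear":[0.6,-0.673,0],"spin":-0.114,"claw":1},
  {"linear":[0.7,-0.785,0],"spin":-0.133,"claw":1},
  {"linear":[0.783,-0.897,0],"spin":-0.151,"claw":1},
])

```text
t: 1.43
tcp_pos: [0.4004, 0.3329, 0.2081]
orientation: [0.436, 0.9, -0.0, -0.0]
contact_force: [-0.1, -0.1, -0.3]
opening: 0.996
grasp_force: 0.0
```

>>> play_rows([
  {"linear":[0.1,-0.112,0],"spin":-0.019,"claw":1},
  {"linear":[0.2,-0.224,0],"spin":-0.038,"claw":1},
  {"linear":[0.3,-0.336,0],"spin":-0.057,"claw":1},
  {"linear":[0.4,-0.449,0],"spin":-0.076,"claw":1},
  {"linear":[0.5,-0.561,0],"spin":-0.095,"claw":1},
  {"linear":[0.6,-0.673,0],"spin":-0.114,"claw":1},
  {"linear":[0.7,-0.785,0],"spin":-0.133,"claw":1},
  {"linear":[0.783,-0.897,0],"spin":-0.151,"claw":1},
])

```text
t: 2.1
tcp_pos: [0.5179, 0.1983, 0.2081]
orientation: [0.572, 0.82, -0.0, -0.0]
contact_force: [-0.3, 0.8, 0.9]
opening: 1.0
grasp_force: 0.0
```

>>> play_rows([
  {"linear":[0.1,-0.112,0],"spin":-0.019,"claw":1},
  {"linear":[0.2,-0.224,0],"spin":-0.038,"claw":1},
  {"linear":[0.3,-0.336,0],"spin":-0.057,"claw":1},
  {"linear":[0.4,-0.449,0],"spin":-0.076,"claw":1},
  {"linear":[0.5,-0.561,0],"spin":-0.095,"claw":1},
  {"linear":[0.6,-0.673,0],"spin":-0.114,"claw":1},
  {"linear":[0.783,-0.897,0],"spin":-0.151,"claw":1},
  {"linear":[0.783,-0.897,0],"spin":-0.151,"claw":1},
])

```text
t: 2.77
tcp_pos: [0.6375, 0.0605, 0.2077]
orientation: [0.696, 0.718, -0.0, 0.001]
contact_force: [0.3, 0.3, 1.3]
opening: 1.001
grasp_force: 0.0
```

```bash
python3 - <<'E'
from m import *
W=cam('wrist');save(W,'w1');pickle.dump(W,open('w1.pkl','wb'));s=read_state();print(s['t'],s['tcp_pos'],s['orientation'],-W['R'].T@W['t'])
h=cv2.cvtColor(W['image'],cv2.COLOR_RGB2HSV)
m=cv2.inRange(h,(0,150,90),(8,255,255))|cv2.inRange(h,(172,150,90),(180,255,255))
n,l,st,c=cv2.connectedComponentsWithStats(m)
for i in range(1,n):
    if st[i][4]>100: print(st[i],c[i],onz(W,c[i],.11))
print(proj(W,[[.6347,.0648,.12],[.6403,-.0861,.042]]))
E
```

```text
2.8167 [0.6360507  0.06202064 0.2074382 ] [ 6.94640108e-01  7.19357400e-01 -2.27470598e-04 -3.80000761e-06] [0.63460615 0.13381638 0.3721123 ]
[ 291  208   43   40 1231] [312.5450853  227.50852965] [0.63454422 0.06539218 0.11      ]
[[312.63950534 232.5465435 ]
 [314.55796437 372.11815967]]
```

View pics/w1.png

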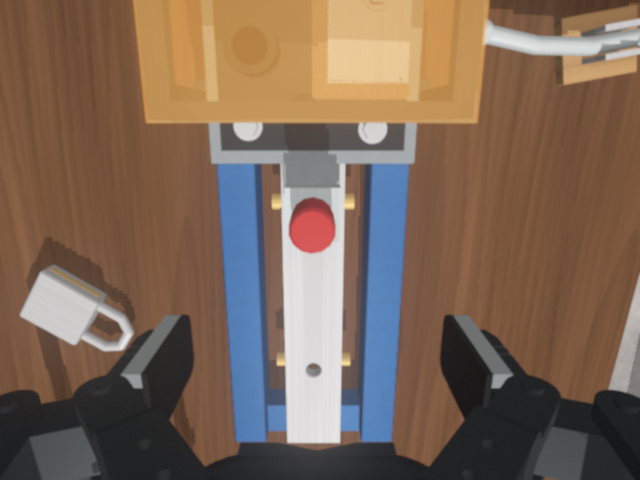

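The wrist view shows the red knob at (313,228), the second hole at (314,370) and the bar running straight down the picture, which agrees with the top view. The commanded TCP is already over the pin, so I'm descending and gripping.

>>> play_rows([
  {"linear":[0,0.005,-0.12],"spin":0,"claw":1},
  {"linear":[0,0.005,-0.27],"spin":0,"claw":1},
  {"linear":[0,0.005,-0.42],"spin":0,"claw":1},
  {"linear":[0,0.005,-0.56],"spin":0,"claw":1},
  {"linear":[0,0.005,-0.68],"spin":0,"claw":1},
  {"linear":[0,0.005,-0.77],"spin":0,"claw":1},
  {"linear":[0,0.005,-0.825],"spin":0,"claw":1},
  {"linear":[0,0.005,-0.825],"spin":0,"claw":0.2},
])

```text
t: 3.48
tcp_pos: [0.6334, 0.0659, 0.0828]
orientation: [0.693, 0.721, -0.001, -0.001]
contact_force: [0.2, -0.1, -0.2]
opening: 0.877
grasp_force: 0.0
```

>>> play_rows([
  {"linear":[0,0,0],"spin":0,"claw":-0.2},
  {"linear":[0,0,0],"spin":0,"claw":-0.5},
  {"linear":[0,0,0],"spin":0,"claw":-1},
  {"linear":[0,0,0],"spin":0,"claw":-1},
  {"linear":[0,0,0],"spin":0,"claw":-1},
  {"linear":[0,0,0],"spin":0,"claw":-1},
  {"linear":[0,0,0],"spin":0,"claw":-1},
  {"linear":[0,0,0],"spin":0,"claw":-1},
])

```text
t: 4.15
tcp_pos: [0.6349, 0.0655, 0.0859]
orientation: [0.693, 0.721, 0.001, 0.001]
contact_force: [-2.1, 0.9, 5.2]
opening: 0.315
grasp_force: 58.7
```

```bash
python3 - <<'E'
from m import *
s=read_state();print(s)
W=pickle.load(open('w1.pkl','rb'));print(onz(W,(313.7,370),.042))
E
```

```text
{'t': 4.15, 'q': array([-6.65226243e-04,  6.43870446e-01,  1.64171276e+00,  4.48824680e-05,
        8.54278953e-01, -3.96513964e-02]), 'qvel': array([-1.32636208e-03, -1.00946076e-03,  7.70039981e-04, -2.52725595e-04,
       -1.24103533e-03, -2.67701004e-05]), 'effort': array([-2.08293633e-01, -6.33617091e+01, -2.07160735e+01, -3.46704922e-02,
       -4.14835084e-01, -5.48977856e-03]), 'tcp_pos': array([0.63492905, 0.06548706, 0.0858672 ]), 'orientation': array([6.93199975e-01, 7.20744785e-01, 6.11579668e-04, 6.12298876e-04]), 'contact_force': array([-2.13757406,  0.85952822,  5.22947306]), 'ft_torque': array([ 0.11322579,  0.26832713, -0.08642567]), 'grasp_force': 58.68703446350992, 'opening': 0.31497829789270854}
[ 0.63946476 -0.08393737  0.042     ]
```

Gripped. Now I'll pull up 40 mm.

>>> play_rows([
  {"linear":[0,0,0.04],"spin":0,"claw":-1},
  {"linear":[0,0,0.08],"spin":0,"claw":-1},
  {"linear":[0,0,0.12],"spin":0,"claw":-1},
  {"linear":[0,0,0.16],"spin":0,"claw":-1},
  {"linear":[0,0,0.2],"spin":0,"claw":-1},
  {"linear":[0,0,0.24],"spin":0,"claw":-1},
  {"linear":[0,0,0.267],"spin":0,"claw":-1},
  {"linear":[0,0,0.267],"spin":0,"claw":-1},
])

```text
t: 4.82
tcp_pos: [0.635, 0.0655, 0.1258]
orientation: [0.693, 0.721, 0.001, 0.001]
contact_force: [0.2, -0.5, -1.4]
opening: 0.315
grasp_force: 60.5
```

```bash
python3 - <<'E'
from m import *
s=read_state();print(s['tcp_pos'],s['contact_force'],s['ft_torque'],s['opening'],s['grasp_force'])
T=cam('top');S=cam('scene')
def k(s,x0,x1,y0,y1):
    h=cv2.cvtColor(s['image'],cv2.COLOR_RGB2HSV);m=cv2.inRange(h,(0,150,90),(8,255,255))|cv2.inRange(h,(172,150,90),(180,255,255));q=np.argwhere(m[y0:y1,x0:x1]);return q.mean(0)[::-1]+[x0,y0],len(q)
cv2.imwrite('pics/s2.png',cv2.resize(S['image'][200:350,280:480],None,fx=3.5,fy=3.5)[:,:,::-1])
E
```

```text
[0.63496937 0.06546045 0.12577052] [ 0.15663923 -0.47478831 -1.3512785 ] [-0.00424686 -0.01088406 -0.0381144 ] 0.31520586543996026 60.4943868087139
```

View pics/s2.png

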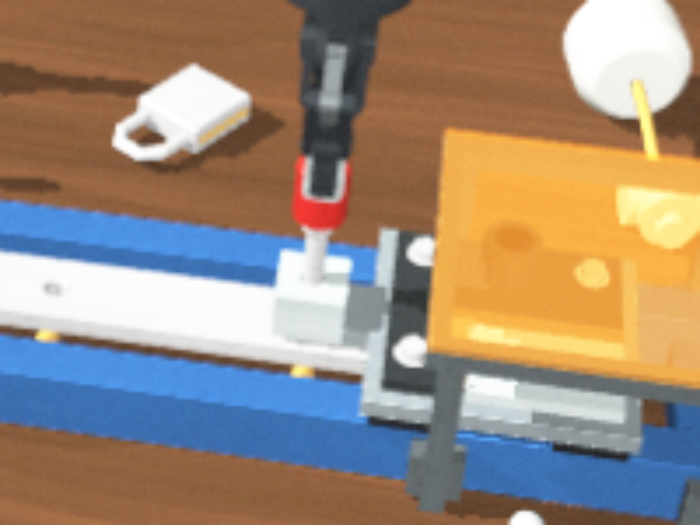

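The pin is up about 40 mm, still upright in the bush (crop (315,250)). Sliding 150 mm along the jig's −y.

>>> play_rows([
  {"linear":[0.001,-0.03,0],"spin":0,"claw":-1},
  {"linear":[0.003,-0.09,0],"spin":0,"claw":-1},
  {"linear":[0.005,-0.16,0],"spin":0,"claw":-1},
  {"linear":[0.008,-0.23,0],"spin":0,"claw":-1},
  {"linear":[0.01,-0.3,0],"spin":0,"claw":-1},
  {"linear":[0.012,-0.37,0],"spin":0,"claw":-1},
  {"linear":[0.015,-0.44,0],"spin":0,"claw":-1},
  {"linear":[0.017,-0.5,0],"spin":0,"claw":-1},
])

```text
t: 5.58
tcp_pos: [0.637, -0.0109, 0.1245]
orientation: [0.693, 0.721, -0.0, -0.0]
contact_force: [0.3, 2.6, -2.9]
opening: 0.316
grasp_force: 60.4
```

>>> play_rows([
  {"linear":[0.002,-0.07,0],"spin":0,"claw":-1},
  {"linear":[0.005,-0.14,0],"spin":0,"claw":-1},
  {"linear":[0.007,-0.21,0],"spin":0,"claw":-1},
  {"linear":[0.01,-0.28,0],"spin":0,"claw":-1},
  {"linear":[0.012,-0.35,0],"spin":0,"claw":-1},
  {"linear":[0.015,-0.42,0],"spin":0,"claw":-1},
  {"linear":[0.017,-0.48,0],"spin":0,"claw":-1},
  {"linear":[0.017,-0.5,0],"spin":0,"claw":-1},
])

```text
t: 6.25
tcp_pos: [0.6397, -0.0864, 0.1247]
orientation: [0.693, 0.72, -0.0, 0.0]
contact_force: [0.7, 0.1, -2.6]
opening: 0.318
grasp_force: 60.4
```

```bash
python3 - <<'E'
from m import *
s=read_state();print(s['tcp_pos'],s['contact_force'],s['ft_torque'],s['opening'],s['grasp_force'])
E
```

```text
[ 0.63974796 -0.08636845  0.12473135] [ 0.69835176  0.09445293 -2.58445324] [ 0.01008757  0.03511538 -0.01530808] 0.31750524440213695 60.409982482669875
```

>>> play_rows([
  {"linear":[0,0,0],"spin":0,"claw":-1},
  {"linear":[0,0,0],"spin":0,"claw":-1},
  {"linear":[0,0,-0.02],"spin":0,"claw":-1},
  {"linear":[0,0,-0.04],"spin":0,"claw":-1},
  {"linear":[0,0,-0.06],"spin":0,"claw":-1},
  {"linear":[0,0,-0.08],"spin":0,"claw":-1},
  {"linear":[0,0,-0.1],"spin":0,"claw":-1},
  {"linear":[0,0,-0.12],"spin":0,"claw":-1},
])

```text
t: 6.92
tcp_pos: [0.6398, -0.0844, 0.1064]
orientation: [0.693, 0.721, 0.0, 0.0]
contact_force: [0.7, 0.1, 0.9]
opening: 0.315
grasp_force: 60.6
```

>>> play_rows([
  {"linear":[0,0,-0.03],"spin":0,"claw":-1},
  {"linear":[0,0,-0.06],"spin":0,"claw":-1},
  {"linear":[0,0,-0.09],"spin":0,"claw":-1},
  {"linear":[0,0,-0.11],"spin":0,"claw":-1},
  {"linear":[0,0,-0.13],"spin":0,"claw":-1},
  {"linear":[0,0,-0.145],"spin":0,"claw":-1},
  {"linear":[0,0,-0.15],"spin":0,"claw":-1},
  {"linear":[0,0,-0.15],"spin":0,"claw":-1},
])

```text
t: 7.58
tcp_pos: [0.6398, -0.0846, 0.0858]
orientation: [0.693, 0.721, 0.0, 0.001]
contact_force: [-4.7, 0.8, 16.1]
opening: 0.315
grasp_force: 62.4
```

The pin is seated at the same height as at the start (TCP 0.0858) with 16 N down. Opening and lifting.

>>> play_rows([
  {"linear":[0,0,0.01],"spin":0,"claw":-0.3},
  {"linear":[0,0,0.01],"spin":0,"claw":0},
  {"linear":[0,0,0.01],"spin":0,"claw":0.5},
  {"linear":[0,0,0.01],"spin":0,"claw":1},
  {"linear":[0,0,0.01],"spin":0,"claw":1},
  {"linear":[0,0,0.01],"spin":0,"claw":1},
  {"linear":[0,0,0.01],"spin":0,"claw":1},
  {"linear":[0,0,0.01],"spin":0,"claw":1},
])

```text
t: 8.25
tcp_pos: [0.6396, -0.0845, 0.0855]
orientation: [0.693, 0.721, -0.0, -0.0]
contact_force: [0.9, 0.6, -0.4]
opening: 0.999
grasp_force: 0.0
```

>>> play_rows([
  {"linear":[0,0,0.08],"spin":0,"claw":1},
  {"linear":[0,0,0.2],"spin":0,"claw":1},
  {"linear":[0,0,0.34],"spin":0,"claw":1},
  {"linear":[0,0,0.48],"spin":0,"claw":1},
  {"linear":[0,0,0.62],"spin":0,"claw":1},
  {"linear":[0,0,0.74],"spin":0,"claw":1},
  {"linear":[0,0,0.83],"spin":0,"claw":1},
  {"linear":[0,0,0.86],"spin":0,"claw":1},
])

```text
t: 8.92
tcp_pos: [0.6403, -0.0847, 0.218]
orientation: [0.693, 0.721, 0.001, 0.002]
contact_force: [0.2, 0.4, 0.6]
opening: 1.001
grasp_force: 0.0
```

```bash
python3 - <<'E'
from m import *
s=read_state();print(s['tcp_pos'],s['orientation'],s['contact_force'])
W=cam('wrist');save(W,'w3');pickle.dump(W,open('w3.pkl','wb'))
print(proj(W,[[.63985,-.0847,.12]]))
ps=.035;j=np.array([.63985,-.0847])-0;ex=np.array([np.cos(ps),np.sin(ps)]);ey=np.array([-np.sin(ps),np.cos(ps)])
for x,y in((5,12),(5,-70),(57,-70)):
    p=j+ex*x/1e3+ey*(y+155)/1e3;print(p,proj(W,[[*p,.0675]]))
E
```

```text
[ 0.64030058 -0.08466317  0.21797259] [0.69315338 0.72078717 0.00104284 0.00177696] [0.21236742 0.35510281 0.64331227]
[[315.74959647 234.9779263 ]]
[0.63900313 0.08237269] [[324.2617097  -32.13660191]]
[6.41872545e-01 4.22907088e-04] [[323.1642271   98.92654307]]
[0.6938407  0.00224254] [[396.72497224  99.4232563 ]]
```

View pics/w3.png

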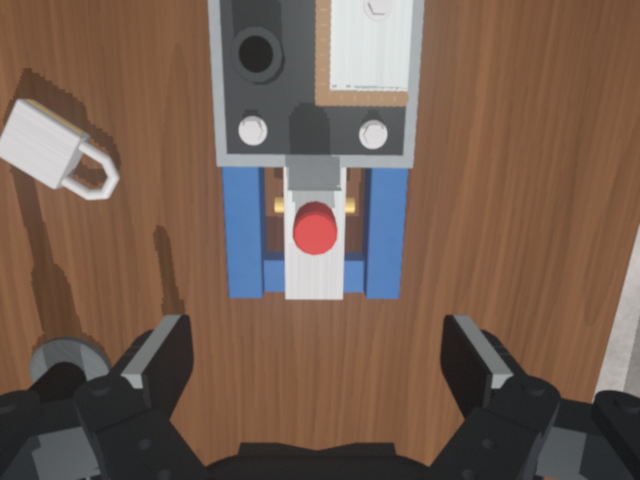

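The pin is home in the bush at (315,228). The weld legs cross at (323,98), where my prediction puts the corner. Going to the tester.

>>> play_rows([
  {"linear":[-0.05,-0.04,0],"spin":0,"claw":1},
  {"linear":[-0.14,-0.11,0],"spin":0,"claw":1},
  {"linear":[-0.25,-0.2,0],"spin":0,"claw":1},
  {"linear":[-0.37,-0.29,0],"spin":0,"claw":1},
  {"linear":[-0.49,-0.38,0],"spin":0,"claw":1},
  {"linear":[-0.61,-0.48,0],"spin":0,"claw":1},
  {"linear":[-0.73,-0.57,0],"spin":0,"claw":1},
  {"linear":[-0.82,-0.64,0],"spin":0,"claw":1},
])

```text
t: 9.63
tcp_pos: [0.5143, -0.1813, 0.2136]
orientation: [0.693, 0.721, -0.0, -0.001]
contact_force: [-0.5, -0.2, -0.7]
opening: 0.998
grasp_force: 0.0
```

>>> play_rows([
  {"linear":[-0.12,-0.09,0],"spin":0,"claw":1},
  {"linear":[-0.24,-0.19,0],"spin":0,"claw":1},
  {"linear":[-0.36,-0.28,0],"spin":0,"claw":1},
  {"linear":[-0.48,-0.37,0],"spin":0,"claw":1},
  {"linear":[-0.6,-0.47,0],"spin":0,"claw":1},
  {"linear":[-0.71,-0.55,0],"spin":0,"claw":1},
  {"linear":[-0.79,-0.62,0],"spin":0,"claw":1},
  {"linear":[-0.82,-0.64,0],"spin":0,"claw":1},
])

```text
t: 10.3
tcp_pos: [0.3915, -0.2773, 0.2138]
orientation: [0.694, 0.72, -0.0, -0.001]
contact_force: [0.1, 1.0, 0.3]
opening: 1.0
grasp_force: 0.0
```

```bash
python3 - <<'E'
from m import *
W=cam('wrist');save(W,'w4');W=cam('wrist');s=read_state();print(s['tcp_pos'],s['orientation'])
h=cv2.cvtColor(W['image'],cv2.COLOR_RGB2HSV);m=cv2.inRange(h,(24,140,140),(36,255,255))
n,l,st,c=cv2.connectedComponentsWithStats(m)
for i in range(1,n):
    if st[i][4]>30: print(st[i],c[i],onz(W,c[i],.16))
print(proj(W,[[.3935,-.2765,.165],[.3935,-.2765,.075],[.3935,-.2765,.0]]))
E
```

```text
[ 0.39271908 -0.27669595  0.21409683] [ 6.93840978e-01  7.20128034e-01  4.46782292e-05 -5.56393316e-04]
[459 185  27  23 337] [470.61127596 194.88130564] [ 0.47040047 -0.24002703  0.16      ]
[483 198  14  15  91] [487.62637363 203.59340659] [ 0.48002991 -0.24426597  0.16      ]
[306 210  18  25 261] [313.79310345 220.95785441] [ 0.38915229 -0.2571472   0.16      ]
[303 236  21  22 116] [310.78448276 243.70689655] [ 0.38798641 -0.26977767  0.16      ]
[[320.59449622 258.89851312]
 [319.60351569 219.50045423]
 [319.11789581 200.21611151]]
```

View pics/w4.png

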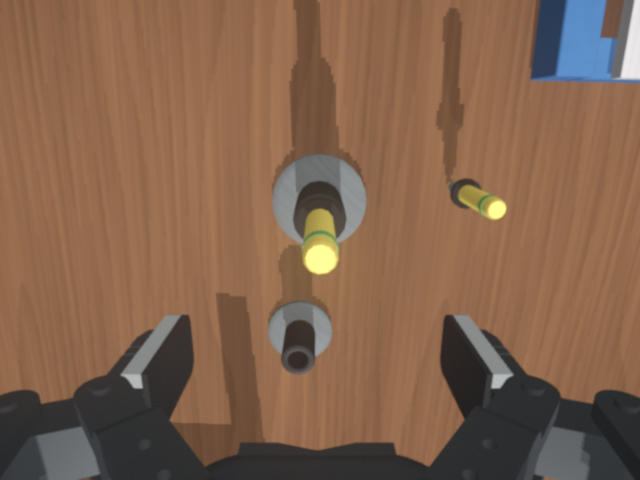

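The large pen's top is at (320,258), where I projected it from the measured stand position (0.3935, −0.2765). The small pen at (480,200) and small stand at (298,345) are clear of the fingers. Descending and gripping.

>>> play_rows([
  {"linear":[0,0,-0.05],"spin":0,"claw":1},
  {"linear":[0,0,-0.15],"spin":0,"claw":1},
  {"linear":[0,0,-0.27],"spin":0,"claw":1},
  {"linear":[0,0,-0.4],"spin":0,"claw":1},
  {"linear":[0,0,-0.52],"spin":0,"claw":1},
  {"linear":[0,0,-0.62],"spin":0,"claw":1},
  {"linear":[0,0,-0.68],"spin":0,"claw":0.8},
  {"linear":[0,0,-0.69],"spin":0,"claw":0.4},
])

```text
t: 11.07
tcp_pos: [0.3935, -0.2755, 0.1093]
orientation: [0.693, 0.721, 0.0, -0.001]
contact_force: [0.2, -0.4, 0.0]
opening: 0.776
grasp_force: 0.0
```

>>> play_rows([
  {"linear":[0,0,0],"spin":0,"claw":0},
  {"linear":[0,0,0],"spin":0,"claw":-0.3},
  {"linear":[0,0,0],"spin":0,"claw":-0.5},
  {"linear":[0,0,0],"spin":0,"claw":-0.8},
  {"linear":[0,0,0],"spin":0,"claw":-1},
  {"linear":[0,0,0],"spin":0,"claw":-1},
  {"linear":[0,0,0],"spin":0,"claw":-1},
  {"linear":[0,0,0],"spin":0,"claw":-1},
])

```text
t: 11.73
tcp_pos: [0.3938, -0.2768, 0.112]
orientation: [0.693, 0.721, 0.0, 0.001]
contact_force: [-0.7, 0.7, 6.7]
opening: 0.212
grasp_force: 58.7
```

>>> play_rows([
  {"linear":[0,0,0.04],"spin":0,"claw":-1},
  {"linear":[0,0,0.12],"spin":0,"claw":-1},
  {"linear":[0,0,0.22],"spin":0,"claw":-1},
  {"linear":[0,0,0.32],"spin":0,"claw":-1},
  {"linear":[0,0,0.42],"spin":0,"claw":-1},
  {"linear":[0,0,0.52],"spin":0,"claw":-1},
  {"linear":[0,0,0.6],"spin":0,"claw":-1},
  {"linear":[0,0,0.66],"spin":0,"claw":-1},
])

```text
t: 12.4
tcp_pos: [0.3937, -0.2766, 0.2117]
orientation: [0.693, 0.721, 0.0, 0.001]
contact_force: [0.3, -0.1, -1.5]
opening: 0.212
grasp_force: 58.7
```

```bash
python3 - <<'E'
from m import *
s=read_state();print(s['tcp_pos'],s['orientation'],s['contact_force'],s['ft_torque'])
S=cam('scene');cv2.imwrite('pics/s5.png',cv2.resize(S['image'][60:240,160:360],None,fx=3.3,fy=3.3)[:,:,::-1])
E
```

```text
[ 0.39373921 -0.27661055  0.21171427] [6.93199424e-01 7.20745420e-01 5.16308803e-05 7.71530468e-04] [ 0.33530243 -0.09127222 -1.46280934] [ 0.03467228  0.01556352 -0.00178597]
```

View pics/s5.png

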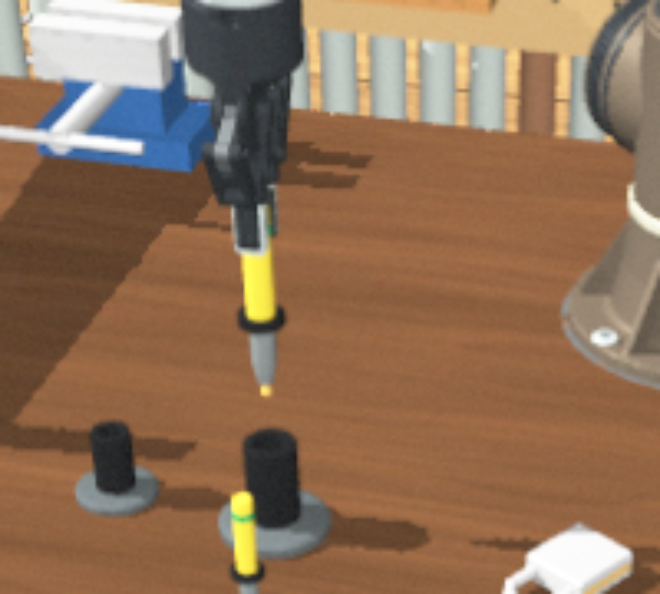

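The pen hangs upright in the grip, its tip at crop (265,391). I'll carry it high to a point above the weld start, clear of boss and knob.

>>> play_rows([
  {"linear":[0.03,0.04,0.04],"spin":0,"claw":-1},
  {"linear":[0.08,0.12,0.08],"spin":0,"claw":-1},
  {"linear":[0.15,0.22,0.12],"spin":0,"claw":-1},
  {"linear":[0.23,0.34,0.16],"spin":0,"claw":-1},
  {"linear":[0.31,0.46,0.2],"spin":0,"claw":-1},
  {"linear":[0.39,0.57,0.2],"spin":0,"claw":-1},
  {"linear":[0.47,0.69,0.2],"spin":0,"claw":-1},
  {"linear":[0.545,0.798,0.2],"spin":0,"claw":-1},
])

```text
t: 13.12
tcp_pos: [0.4759, -0.1552, 0.2398]
orientation: [0.693, 0.721, -0.0, -0.0]
contact_force: [-0.5, -0.3, -1.9]
opening: 0.214
grasp_force: 58.8
```

>>> play_rows([
  {"linear":[0.07,0.1,0],"spin":0,"claw":-1},
  {"linear":[0.14,0.2,0],"spin":0,"claw":-1},
  {"linear":[0.21,0.3,0],"spin":0,"claw":-1},
  {"linear":[0.27,0.4,0],"spin":0,"claw":-1},
  {"linear":[0.34,0.5,0],"spin":0,"claw":-1},
  {"linear":[0.41,0.6,0],"spin":0,"claw":-1},
  {"linear":[0.48,0.7,0],"spin":0,"claw":-1},
  {"linear":[0.545,0.798,0],"spin":0,"claw":-1},
])

```text
t: 13.78
tcp_pos: [0.5574, -0.0357, 0.2395]
orientation: [0.693, 0.721, -0.0, -0.001]
contact_force: [0.1, -0.0, -0.9]
opening: 0.213
grasp_force: 58.8
```

>>> play_rows([
  {"linear":[0.07,0.1,0],"spin":0,"claw":-1},
  {"linear":[0.14,0.2,0],"spin":0,"claw":-1},
  {"linear":[0.21,0.3,0],"spin":0,"claw":-1},
  {"linear":[0.28,0.41,0],"spin":0,"claw":-1},
  {"linear":[0.36,0.52,0],"spin":0,"claw":-1},
  {"linear":[0.44,0.64,0],"spin":0,"claw":-1},
  {"linear":[0.51,0.75,0],"spin":0,"claw":-1},
  {"linear":[0.545,0.798,0],"spin":0,"claw":-1},
])

```text
t: 14.45
tcp_pos: [0.6394, 0.0849, 0.2392]
orientation: [0.693, 0.721, -0.0, -0.001]
contact_force: [0.2, 0.4, -1.2]
opening: 0.217
grasp_force: 58.8
```

>>> play_rows([
  {"linear":[0,0,0],"spin":0,"claw":-1},
  {"linear":[0,0,-0.06],"spin":0,"claw":-1},
  {"linear":[0,0,-0.14],"spin":0,"claw":-1},
  {"linear":[0,0,-0.23],"spin":0,"claw":-1},
  {"linear":[0,0,-0.32],"spin":0,"claw":-1},
  {"linear":[0,0,-0.39],"spin":0,"claw":-1},
  {"linear":[0,0,-0.43],"spin":0,"claw":-1},
  {"linear":[0,0,-0.45],"spin":0,"claw":-1},
])

```text
t: 15.12
tcp_pos: [0.6383, 0.0819, 0.1715]
orientation: [0.693, 0.721, -0.001, -0.0]
contact_force: [-0.2, 0.4, -1.5]
opening: 0.212
grasp_force: 58.8
```

```bash
python3 - <<'E'
from m import *
S=cam('scene');W=cam('wrist')
s=read_state();print(s['t'],s['tcp_pos'],s['orientation'],s['contact_force'],s['ft_torque'])
p=np.array(s['tcp_pos']);tip=p-[0,0,.097]
a=proj(S,[tip,[.6390,.0824,.0675],[.6419,.0004,.0675],[.6938,.0022,.0675]]);b=proj(W,[tip,[.6390,.0824,.0675]]);print(a,b)
u,v=a[0].astype(int);A=cv2.resize(S['image'][v-60:v+60,u-80:u+80],(400,300),interpolation=2)
u,v=np.clip(b[0].astype(int),80,400);B=cv2.resize(W['image'][max(v-60,0):v+60,u-80:u+80],(400,300),interpolation=2);print(u,v)
cv2.imwrite('pics/s6.png',np.hstack([A,B])[:,:,::-1])
E
```

```text
15.2167 [0.63876806 0.08224215 0.17236843] [ 6.93322501e-01  7.20627416e-01 -1.43702938e-04 -1.24002376e-04] [-1.93569033e-01 -1.23354591e-03 -2.25946756e+00] [ 0.00817717  0.03664644 -0.00167201]
[[376.55380703 281.70232836]
 [376.28686574 284.75230934]
 [335.56257779 279.53555826]
 [331.82881936 296.86607225]] [[317.71608578 235.61372165]
 [318.06007888 232.15829303]]
317 235
```

View pics/s6.png

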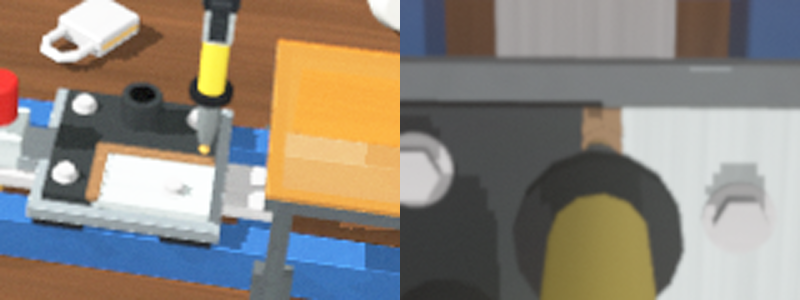

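Both views put the tip over the weld: in the wrist view the bead lies at crop x 602 and the pen axis at about 599. Touching down slowly.

>>> play_rows([
  {"linear":[0,0,-0.01],"spin":0,"claw":-1},
  {"linear":[0,0,-0.02],"spin":0,"claw":-1},
  {"linear":[0,0,-0.03],"spin":0,"claw":-1},
  {"linear":[0,0,-0.04],"spin":0,"claw":-1},
  {"linear":[0,0,-0.05],"spin":0,"claw":-1},
  {"linear":[0,0,-0.06],"spin":0,"claw":-1},
  {"linear":[0,0,-0.07],"spin":0,"claw":-1},
  {"linear":[0,0,-0.07],"spin":0,"claw":-1},
])

```text
t: 15.88
tcp_pos: [0.6389, 0.0826, 0.1619]
orientation: [0.693, 0.721, 0.0, 0.0]
contact_force: [1.5, -0.4, 0.6]
opening: 0.212
grasp_force: 58.9
```

>>> play_rows([
  {"linear":[0,0,0],"spin":0,"claw":-1},
  {"linear":[0,0,0],"spin":0,"claw":-1},
  {"linear":[0,0,0],"spin":0,"claw":-1},
  {"linear":[0,0,0],"spin":0,"claw":-1},
  {"linear":[0,0,0],"spin":0,"claw":-1},
  {"linear":[0,0,0],"spin":0,"claw":-1},
  {"linear":[0,0,0],"spin":0,"claw":-1},
  {"linear":[0,0,0],"spin":0,"claw":-1},
])

```text
t: 16.55
tcp_pos: [0.6389, 0.0825, 0.1621]
orientation: [0.693, 0.721, 0.0, 0.0]
contact_force: [1.3, 0.2, -0.6]
opening: 0.212
grasp_force: 58.9
```

```bash
python3 - <<'E'
from m import *
s=read_state();print(s['tcp_pos'],s['contact_force'],s['ft_torque'])
E
```

```text
[0.63892365 0.08254969 0.16213826] [ 1.25574706  0.17385044 -0.59283366] [-0.03440252 -0.00985205 -0.02701629]
```

The vertical force rose by about 1 N, so the tip is in contact. Scanning the long leg at about 25 mm/s.

>>> play_rows([
  {"linear":[0.0005,-0.01,-0.003],"spin":0,"claw":-1},
  {"linear":[0.001,-0.023,-0.005],"spin":0,"claw":-1},
  {"linear":[0.0015,-0.037,-0.005],"spin":0,"claw":-1},
  {"linear":[0.002,-0.051,-0.005],"spin":0,"claw":-1},
  {"linear":[0.0025,-0.065,-0.005],"spin":0,"claw":-1},
  {"linear":[0.003,-0.08,-0.005],"spin":0,"claw":-1},
  {"linear":[0.0035,-0.095,-0.005],"spin":0,"claw":-1},
  {"linear":[0.004,-0.109,-0.005],"spin":0,"claw":-1},
])

```text
t: 17.22
tcp_pos: [0.6395, 0.0659, 0.1614]
orientation: [0.693, 0.721, 0.0, 0.0]
contact_force: [-0.4, 0.0, -0.4]
opening: 0.21
grasp_force: 59.0
```

>>> play_rows([
  {"linear":[0.0005,-0.014,0],"spin":0,"claw":-1},
  {"linear":[0.001,-0.027,0],"spin":0,"claw":-1},
  {"linear":[0.0015,-0.041,0],"spin":0,"claw":-1},
  {"linear":[0.002,-0.055,0],"spin":0,"claw":-1},
  {"linear":[0.0025,-0.068,0],"spin":0,"claw":-1},
  {"linear":[0.003,-0.082,0],"spin":0,"claw":-1},
  {"linear":[0.0035,-0.096,0],"spin":0,"claw":-1},
  {"linear":[0.004,-0.109,0],"spin":0,"claw":-1},
])

```text
t: 17.88
tcp_pos: [0.6401, 0.0496, 0.1614]
orientation: [0.693, 0.721, 0.0, 0.0]
contact_force: [-0.5, 0.8, 0.6]
opening: 0.214
grasp_force: 59.0
```

```bash
python3 - <<'E'
from m import *
s=read_state();print(s['tcp_pos'],s['contact_force'],s['ft_torque'])
S=cam('scene');W=cam('wrist');p=np.array(s['tcp_pos']);tip=np.array([p[0],p[1],.0675])
a=proj(S,[tip])[0];b=proj(W,[tip])[0];print(a,b)
u,v=a.astype(int);A=cv2.resize(S['image'][v-48:v+48,u-64:u+64],(400,300),interpolation=2)
u,v=b.astype(int);B=cv2.resize(W['image'][v-120:v+120,u-160:u+160],(400,300),interpolation=2)
cv2.imwrite('pics/s7.png',np.hstack([A,B])[:,:,::-1])
E
```

```text
[0.64010592 0.04963628 0.16137528] [-0.50986893  0.75230651  0.55299296] [ 0.18883    -0.01284023 -0.03918603]
[359.92196222 282.63563249] [317.05654054 236.36800118]
```

View pics/s7.png

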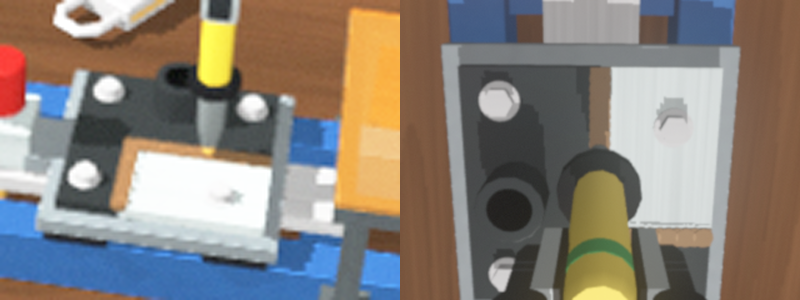

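The tip is on the bronze bead (left crop (209,151); corner near (125,148)). Continuing to the corner.

>>> play_rows([
  {"linear":[0.0005,-0.013,0],"spin":0,"claw":-1},
  {"linear":[0.001,-0.027,0],"spin":0,"claw":-1},
  {"linear":[0.0015,-0.041,0],"spin":0,"claw":-1},
  {"linear":[0.002,-0.055,0],"spin":0,"claw":-1},
  {"linear":[0.0025,-0.069,0],"spin":0,"claw":-1},
  {"linear":[0.003,-0.083,0],"spin":0,"claw":-1},
  {"linear":[0.0035,-0.097,0],"spin":0,"claw":-1},
  {"linear":[0.004,-0.111,0],"spin":0,"claw":-1},
])

```text
t: 18.65
tcp_pos: [0.6407, 0.033, 0.1614]
orientation: [0.693, 0.721, 0.0, 0.0]
contact_force: [0.3, 2.1, 0.6]
opening: 0.209
grasp_force: 58.9
```

>>> play_rows([
  {"linear":[0.0005,-0.014,0],"spin":0,"claw":-1},
  {"linear":[0.001,-0.028,0],"spin":0,"claw":-1},
  {"linear":[0.0015,-0.042,0],"spin":0,"claw":-1},
  {"linear":[0.002,-0.056,0],"spin":0,"claw":-1},
  {"linear":[0.0025,-0.07,0],"spin":0,"claw":-1},
  {"linear":[0.003,-0.084,0],"spin":0,"claw":-1},
  {"linear":[0.0035,-0.098,0],"spin":0,"claw":-1},
  {"linear":[0.004,-0.111,0],"spin":0,"claw":-1},
])

```text
t: 19.32
tcp_pos: [0.6413, 0.0163, 0.1614]
orientation: [0.693, 0.721, 0.0, 0.0]
contact_force: [-0.7, 0.5, -0.9]
opening: 0.212
grasp_force: 58.9
```

>>> play_rows([
  {"linear":[0.0005,-0.014,0],"spin":0,"claw":-1},
  {"linear":[0.001,-0.028,0],"spin":0,"claw":-1},
  {"linear":[0.0015,-0.042,0],"spin":0,"claw":-1},
  {"linear":[0.002,-0.056,0],"spin":0,"claw":-1},
  {"linear":[0.0025,-0.071,0],"spin":0,"claw":-1},
  {"linear":[0.003,-0.086,0],"spin":0,"claw":-1},
  {"linear":[0.0035,-0.1,0],"spin":0,"claw":-1},
  {"linear":[0.004,-0.111,0],"spin":0,"claw":-1},
])

```text
t: 19.98
tcp_pos: [0.6419, -0.0004, 0.1613]
orientation: [0.693, 0.721, -0.0, 0.0]
contact_force: [-0.9, 1.0, 0.7]
opening: 0.212
grasp_force: 58.9
```

```bash
python3 - <<'E'
from m import *
s=read_state();print(s['t'],s['tcp_pos'],s['contact_force'],s['ft_torque'])
S=cam('scene');p=np.array(s['tcp_pos']);tip=np.array([p[0],p[1],.0675])
a=proj(S,[tip])[0];print(a)
u,v=a.astype(int);A=cv2.resize(S['image'][v-30:v+30,u-40:u+40],(720,540),interpolation=2)
cv2.imwrite('pics/s8.png',A[:,:,::-1])
E
```

```text
19.9833 [ 6.41895190e-01 -3.53962252e-04  1.61349061e-01] [-0.90324046  1.00887447  0.74161995] [0.24164096 0.00095461 0.00323347]
[335.1945115  279.47810635]
```

View pics/s8.png

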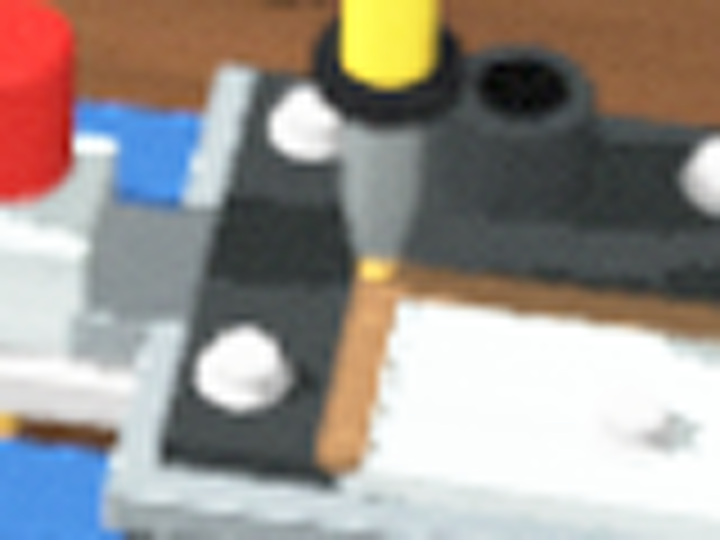

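The tip sits on the corner of the bead (377,272), centred on the short leg. Scanning the short leg along jig +x.

>>> play_rows([
  {"linear":[0.012,0,0],"spin":0,"claw":-1},
  {"linear":[0.026,0.001,0],"spin":0,"claw":-1},
  {"linear":[0.041,0.002,0],"spin":0,"claw":-1},
  {"linear":[0.056,0.002,0],"spin":0,"claw":-1},
  {"linear":[0.071,0.003,0],"spin":0,"claw":-1},
  {"linear":[0.086,0.004,0],"spin":0,"claw":-1},
  {"linear":[0.101,0.005,0],"spin":0,"claw":-1},
  {"linear":[0.115,0.005,0],"spin":0,"claw":-1},
])

```text
t: 20.7
tcp_pos: [0.6594, 0.0007, 0.1613]
orientation: [0.693, 0.721, -0.0, 0.0]
contact_force: [-1.5, -0.0, -0.2]
opening: 0.214
grasp_force: 59.0
```

>>> play_rows([
  {"linear":[0.014,0,0],"spin":0,"claw":-1},
  {"linear":[0.028,0.001,0],"spin":0,"claw":-1},
  {"linear":[0.042,0.002,0],"spin":0,"claw":-1},
  {"linear":[0.057,0.002,0],"spin":0,"claw":-1},
  {"linear":[0.072,0.003,0],"spin":0,"claw":-1},
  {"linear":[0.086,0.004,0],"spin":0,"claw":-1},
  {"linear":[0.101,0.005,0],"spin":0,"claw":-1},
  {"linear":[0.115,0.005,0],"spin":0,"claw":-1},
])

```text
t: 21.37
tcp_pos: [0.6766, 0.0015, 0.1613]
orientation: [0.693, 0.721, 0.0, 0.0]
contact_force: [-1.3, -0.2, -0.3]
opening: 0.213
grasp_force: 59.0
```

>>> play_rows([
  {"linear":[0.014,0,0],"spin":0,"claw":-1},
  {"linear":[0.028,0.001,0],"spin":0,"claw":-1},
  {"linear":[0.042,0.002,0],"spin":0,"claw":-1},
  {"linear":[0.057,0.002,0],"spin":0,"claw":-1},
  {"linear":[0.072,0.003,0],"spin":0,"claw":-1},
  {"linear":[0.088,0.004,0],"spin":0,"claw":-1},
  {"linear":[0.104,0.005,0],"spin":0,"claw":-1},
  {"linear":[0.116,0.005,0],"spin":0,"claw":-1},
])

```text
t: 22.03
tcp_pos: [0.6941, 0.0022, 0.1614]
orientation: [0.693, 0.721, 0.0, 0.0]
contact_force: [-0.6, 0.2, -0.6]
opening: 0.216
grasp_force: 59.0
```

>>> play_rows([
  {"linear":[0,0,0],"spin":0,"claw":-1},
  {"linear":[0,0,0],"spin":0,"claw":-1},
  {"linear":[0,0,0],"spin":0,"claw":-1},
  {"linear":[0,0,0],"spin":0,"claw":-1},
  {"linear":[0,0,0.04],"spin":0,"claw":-1},
  {"linear":[0,0,0.12],"spin":0,"claw":-1},
  {"linear":[0,0,0.25],"spin":0,"claw":-1},
  {"linear":[0,0,0.4],"spin":0,"claw":-1},
])

```text
t: 22.7
tcp_pos: [0.6933, 0.0022, 0.2221]
orientation: [0.693, 0.721, -0.001, -0.001]
contact_force: [0.8, -0.0, -0.7]
opening: 0.211
grasp_force: 58.8
```

```bash
python3 - <<'E'
from m import *
s=read_state();print(s['t'],s['tcp_pos'],s['contact_force'],s['ft_torque'])
p=np.array(s['tcp_pos']);print((np.array([.3937,-.2767,.2117+.03])-p)/.15)
E
```

```text
22.7 [0.69330986 0.00217698 0.22210349] [ 0.78631727 -0.02993127 -0.70352639] [-0.04934277 -0.04348427  0.00959042]
[-1.99739907 -1.85917988  0.1306434 ]
```

>>> play_rows([
  {"linear":[-0.02,-0.02,0.06],"spin":0,"claw":-1},
  {"linear":[-0.08,-0.07,0.13],"spin":0,"claw":-1},
  {"linear":[-0.17,-0.16,0.15],"spin":0,"claw":-1},
  {"linear":[-0.27,-0.25,0.15],"spin":0,"claw":-1},
  {"linear":[-0.37,-0.34,0.15],"spin":0,"claw":-1},
  {"linear":[-0.47,-0.44,0.15],"spin":0,"claw":-1},
  {"linear":[-0.57,-0.53,0.15],"spin":0,"claw":-1},
  {"linear":[-0.667,-0.62,0.15],"spin":0,"claw":-1},
])

```text
t: 23.37
tcp_pos: [0.5918, -0.0918, 0.2438]
orientation: [0.693, 0.721, -0.0, -0.0]
contact_force: [0.3, -0.3, -1.9]
opening: 0.213
grasp_force: 58.8
```

>>> play_rows([
  {"linear":[-0.08,-0.08,0],"spin":0,"claw":-1},
  {"linear":[-0.17,-0.16,0],"spin":0,"claw":-1},
  {"linear":[-0.25,-0.23,0],"spin":0,"claw":-1},
  {"linear":[-0.33,-0.31,0],"spin":0,"claw":-1},
  {"linear":[-0.42,-0.39,0],"spin":0,"claw":-1},
  {"linear":[-0.5,-0.46,0],"spin":0,"claw":-1},
  {"linear":[-0.58,-0.54,0],"spin":0,"claw":-1},
  {"linear":[-0.667,-0.619,0],"spin":0,"claw":-1},
])

```text
t: 24.03
tcp_pos: [0.4922, -0.1843, 0.2438]
orientation: [0.693, 0.721, -0.0, -0.0]
contact_force: [0.4, -0.4, -2.2]
opening: 0.217
grasp_force: 58.8
```

>>> play_rows([
  {"linear":[-0.08,-0.08,0],"spin":0,"claw":-1},
  {"linear":[-0.17,-0.16,0],"spin":0,"claw":-1},
  {"linear":[-0.26,-0.24,0],"spin":0,"claw":-1},
  {"linear":[-0.36,-0.33,0],"spin":0,"claw":-1},
  {"linear":[-0.46,-0.42,0],"spin":0,"claw":-1},
  {"linear":[-0.55,-0.51,0],"spin":0,"claw":-1},
  {"linear":[-0.63,-0.58,0],"spin":0,"claw":-1},
  {"linear":[-0.667,-0.619,0],"spin":0,"claw":-1},
])

```text
t: 24.7
tcp_pos: [0.3917, -0.2773, 0.2439]
orientation: [0.694, 0.72, -0.0, -0.0]
contact_force: [-0.6, -0.6, -1.3]
opening: 0.216
grasp_force: 58.8
```

>>> play_rows([
  {"linear":[0,0,0],"spin":0,"claw":-1},
  {"linear":[0,0,0],"spin":0,"claw":-1},
  {"linear":[0,0,-0.05],"spin":0,"claw":-1},
  {"linear":[0,0,-0.12],"spin":0,"claw":-1},
  {"linear":[0,0,-0.2],"spin":0,"claw":-1},
  {"linear":[0,0,-0.26],"spin":0,"claw":-1},
  {"linear":[0,0,-0.3],"spin":0,"claw":-1},
  {"linear":[0,0,-0.3],"spin":0,"claw":-1},
])

```text
t: 25.37
tcp_pos: [0.3936, -0.2759, 0.1975]
orientation: [0.693, 0.721, 0.0, -0.001]
contact_force: [-0.1, -0.2, -1.3]
opening: 0.214
grasp_force: 58.8
```

```bash
python3 - <<'E'
from m import *
s=read_state();print(s['t'],s['tcp_pos'],s['contact_force'],s['ft_torque'])
p=np.array(s['tcp_pos']);print((np.array([.3938,-.2768,.112])-p)/.15)
E
```

```text
25.3667 [ 0.3935571  -0.27585501  0.19752801] [-0.06722676 -0.19809308 -1.30332349] [-0.03732264  0.05861179 -0.03700993]
[ 0.00161933 -0.00629996 -0.57018671]
```

>>> play_rows([
  {"linear":[0,0,-0.04],"spin":0,"claw":-1},
  {"linear":[0,0,-0.1],"spin":0,"claw":-1},
  {"linear":[0,0,-0.17],"spin":0,"claw":-1},
  {"linear":[0,0,-0.24],"spin":0,"claw":-1},
  {"linear":[0,0,-0.31],"spin":0,"claw":-1},
  {"linear":[0,0,-0.38],"spin":0,"claw":-1},
  {"linear":[0,0,-0.44],"spin":0,"claw":-1},
  {"linear":[0,0,-0.49],"spin":0,"claw":-1},
])

```text
t: 26.03
tcp_pos: [0.3936, -0.2765, 0.1245]
orientation: [0.693, 0.721, 0.0, -0.0]
contact_force: [-0.7, 0.0, -1.3]
opening: 0.21
grasp_force: 58.8
```

>>> play_rows([
  {"linear":[0,0,-0.02],"spin":0,"claw":-1},
  {"linear":[0,0,-0.04],"spin":0,"claw":-1},
  {"linear":[0,0,-0.055],"spin":0,"claw":-1},
  {"linear":[0,0,-0.07],"spin":0,"claw":-1},
  {"linear":[0,0,-0.075],"spin":0,"claw":-1},
  {"linear":[0,0,-0.075],"spin":0,"claw":-1},
  {"linear":[0,0,-0.075],"spin":0,"claw":-1},
  {"linear":[0,0,-0.075],"spin":0,"claw":-1},
])

```text
t: 26.7
tcp_pos: [0.3937, -0.2766, 0.1143]
orientation: [0.693, 0.721, 0.0, 0.0]
contact_force: [-0.6, 0.9, -2.0]
opening: 0.215
grasp_force: 58.8
```

Still 2 mm above the grip height with no contact force, so I'll lower the rest of the way, release and go up.

>>> play_rows([
  {"linear":[0,0,-0.008],"spin":0,"claw":-1},
  {"linear":[0,0,-0.014],"spin":0,"claw":-1},
  {"linear":[0,0,-0.016],"spin":0,"claw":-1},
  {"linear":[0,0,-0.016],"spin":0,"claw":-0.6},
  {"linear":[0,0,-0.016],"spin":0,"claw":-0.2},
  {"linear":[0,0,-0.016],"spin":0,"claw":0.3},
  {"linear":[0,0,-0.016],"spin":0,"claw":1},
  {"linear":[0,0,-0.016],"spin":0,"claw":1},
])

```text
t: 27.37
tcp_pos: [0.3937, -0.2765, 0.1117]
orientation: [0.693, 0.721, 0.0, 0.0]
contact_force: [0.3, 0.1, 0.4]
opening: 0.775
grasp_force: 0.0
```

>>> play_rows([
  {"linear":[0,0,0],"spin":0,"claw":1},
  {"linear":[0,0,0.06],"spin":0,"claw":1},
  {"linear":[0,0,0.15],"spin":0,"claw":1},
  {"linear":[0,0,0.28],"spin":0,"claw":1},
  {"linear":[0,0,0.42],"spin":0,"claw":1},
  {"linear":[0,0,0.56],"spin":0,"claw":1},
  {"linear":[0,0,0.68],"spin":0,"claw":1},
  {"linear":[0,0,0.75],"spin":0,"claw":1},
])

```text
t: 28.03
tcp_pos: [0.394, -0.2768, 0.2269]
orientation: [0.693, 0.721, 0.0, 0.001]
contact_force: [-0.3, -0.4, 0.3]
opening: 1.002
grasp_force: 0.0
```

>>> play_rows([
  {"linear":[0,0,0],"spin":0,"claw":1},
  {"linear":[0,0,0],"spin":0,"claw":1},
  {"linear":[0,0,0],"spin":0,"claw":1},
  {"linear":[0,0,0],"spin":0,"claw":1},
  {"linear":[0,0,0],"spin":0,"claw":1},
  {"linear":[0,0,0],"spin":0,"claw":1},
  {"linear":[0,0,0],"spin":0,"claw":1},
  {"linear":[0,0,0],"spin":0,"claw":1},
])

```text
t: 28.7
tcp_pos: [0.3937, -0.2765, 0.224]
orientation: [0.693, 0.721, 0.0, -0.0]
contact_force: [-0.4, -1.3, -0.4]
opening: 1.0
grasp_force: 0.0
```

```bash
python3 - <<'E'
from m import *
S=cam('scene');S0=pickle.load(open('scene.pkl','rb'))
for s in (S0,S): print([b for b in blobs(s['image'],(26,150,100),(33,255,255),25)][:4])
for n,(a,b,c,d) in dict(padlock=(215,250,310,355),float=(190,245,435,480)).items():
    print(n,np.abs(S['image'][a:b,c:d].astype(int)-S0['image'][a:b,c:d]).mean())
h=cv2.cvtColor(S['image'],cv2.COLOR_RGB2HSV);m=cv2.inRange(h,(0,150,90),(8,255,255))|cv2.inRange(h,(172,150,90),(180,255,255));m[:200]=0
q=np.argwhere(m);print(q.mean(0)[::-1],len(q),proj(S,[[.6399,-.0847,.101]]))
s=read_state();print(s['t'],s['tcp_pos'],s['contact_force'])
E
```

```text
[([235, 159, 9, 10, 65], [239.0, 163.4]), ([236, 171, 9, 23, 165], [239.9, 181.3]), ([230, 209, 6, 7, 33], [232.9, 212.2]), ([231, 218, 6, 16, 80], [233.7, 225.4])]
[([235, 159, 9, 10, 63], [238.9, 163.8]), ([236, 171, 9, 23, 168], [239.9, 181.6]), ([230, 209, 6, 7, 30], [233.1, 212.2]), ([231, 218, 6, 16, 80], [233.8, 225.4])]
padlock 2.9113227513227513
float 17.31084175084175
[295.62333333 258.70666667] 300 [[294.65655394 259.97614112]]
28.75 [ 0.39364801 -0.27653903  0.22406942] [-0.46618068 -0.82737181  0.52133191]
```

The pen's pixels match the start, so it hangs home again, the pin is at its predicted place, and nothing is being touched. The float valve patch does differ from the first picture, but no move came near it, so I take that to be shadow from the moved arm.

```bash
python3 -c "
from plant import *
print(hand_in())"
```

```text
the job is handed in; nothing more can be done
None
```

I did all the steps and handed the job in at about 29 s of the 72 s allowed; hand-in gave no verdict, the images show the pin home in the second hole, the tester back in its stand and the padlock in place, and I put a change in the float valve's patch of the picture down to shadow.

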